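Swap the dowel box and the cam-lock pot on the turntable

TASK

The rectangular dowel box and the round cam-lock pot stand in each other's bays on the turntable: swap them, parking one of them in the empty third bay meanwhile, so that each ends standing flat inside the low fence of its own bay (a sample dowel or a sample cam lock is fixed on the rim outside each one's own bay). Set them down gently rather than dropping them, keep them upright so that nothing would spill, and leave everything else where it is.

Things in the scene. Friction and masses are not known exactly. Their poses are not given: they have to be found in the camera images.
- dowel_box_mid (a point): Centre (half-way up) of the rectangular open grey plastic box full of wooden dowels: 54 along its x axis, 98 along its y axis, 70 high, z up; weighs about 0.25 kg. The dowels are fixed in it and stay below its rim. It starts in the camlock bay, its x along the bay's x within a few degrees, and fits a bay only that way (or half a turn round).
- camlock_pot_mid (a point): Centre (half-way up) of the round open grey plastic pot full of metal cam locks: 60 across, 70 high, z up; weighs about 0.32 kg. The cam locks are fixed in it and stay below its rim. It starts in the dowel bay.
- dowel_bay (a point): Floor centre of a fenced bay on the white disc (310 across), 90 mm from its centre, floor 30 mm above the table. Inside its fence (3 thick, 8 high): 70 along x (pointing away from the disc's centre), 110 along y; z up. This is the dowels' own bay, told by a sample wooden dowel (50 long, 8 thick, standing 5 high) fixed on the disc just outside its outer fence, at x = 51 mm.
- camlock_bay (a point): Floor centre of a fenced bay on the white disc (310 across), 90 mm from its centre, floor 30 mm above the table. Inside its fence (3 thick, 8 high): 70 along x (pointing away from the disc's centre), 110 along y; z up. This is the cam locks' own bay, told by a sample metal cam lock (a disc 18 across, 5 high) fixed on the disc just outside its outer fence, at x = 51 mm.
- empty_bay (a point): Floor centre of a fenced bay on the white disc (310 across), 90 mm from its centre, floor 30 mm above the table. Inside its fence (3 thick, 8 high): 70 along x (pointing away from the disc's centre), 110 along y; z up. This is the third bay, without a mark, empty at the start. The bays lie 120 degrees apart. The disc turns stiffly on its foot (4 N at a bay) and stays where left.
- hinge_spot (a point): A point on the disc's surface, about where the loose cup hinge lies at the start, between the dowel bay and the camlock bay.
- cup_hinge: Small loose steel cabinet hinge, 60 x 44 x 14 high, lying on the disc outside the fences, between the dowel bay and the camlock bay. Origin at its underside. Leave it there.
- wrench: Bystander: steel wrench, 200 long, lying on the mat. Leave it where it is.
- hex_keys: Bystander: blue folding holder with fanned-out hex keys, holder 105 long, on the mat. Leave it where it is.
- glass_cup: Bystander: clear glass cup, 72 across, 95 high, standing on the mat; origin under its centre. Leave it where it is.
- dowel_box: The dowel box itself; origin at the centre of its underside, axes as at dowel_box_mid.
- camlock_pot: The cam-lock pot itself; origin at the centre of its underside.
Mind the look-alikes: they are no part of the job. What is shaped like the dowel_box but purple is not meant.

How it is judged:
On the way, in this order (a step that is already met when the one before it is completed fails the run):
1. one of the two stands flat in the empty third bay while the other is still in the wrong bay (((horizontal distance between dowel_box_mid and empty_bay below 0.03 m and z of dowel_box_mid in the frame of empty_bay between 0.031 and 0.039 m and angle between each of dowel_box_mid, camlock_pot_mid's own z axis and vertical below 0.06 rad and horizontal distance between camlock_pot_mid and dowel_bay below 0.03 m and z of camlock_pot_mid in the frame of dowel_bay between 0.031 and 0.039 m) or (horizontal distance between dowel_box_mid and camlock_bay below 0.03 m and z of dowel_box_mid in the frame of camlock_bay between 0.031 and 0.039 m and angle between each of dowel_box_mid, camlock_pot_mid's own z axis and vertical below 0.06 rad and horizontal distance between camlock_pot_mid and empty_bay below 0.03 m and z of camlock_pot_mid in the frame of empty_bay between 0.031 and 0.039 m))), for 0.2 s.
2. the other one stands flat in its own bay while the first is still parked (((horizontal distance between dowel_box_mid and empty_bay below 0.03 m and z of dowel_box_mid in the frame of empty_bay between 0.031 and 0.039 m and angle between each of dowel_box_mid, camlock_pot_mid's own z axis and vertical below 0.06 rad and horizontal distance between camlock_pot_mid and camlock_bay below 0.03 m and z of camlock_pot_mid in the frame of camlock_bay between 0.031 and 0.039 m) or (horizontal distance between dowel_box_mid and dowel_bay below 0.03 m and z of dowel_box_mid in the frame of dowel_bay between 0.031 and 0.039 m and angle between each of dowel_box_mid, camlock_pot_mid's own z axis and vertical below 0.06 rad and horizontal distance between camlock_pot_mid and empty_bay below 0.03 m and z of camlock_pot_mid in the frame of empty_bay between 0.031 and 0.039 m))), for 0.2 s.
At the end, for the whole second after the job is handed in: The dowel box stands in the bay with the sample dowel and the cam-lock pot in the bay with the sample cam lock: each flat on the bay's floor inside the fence (centre within 30 mm of the bay's centre, height within 4 mm of fully down, tilt under 0.06 rad), released and at rest (horizontal distance between dowel_box_mid and dowel_bay below 0.03 m and z of dowel_box_mid in the frame of dowel_bay between 0.031 and 0.039 m and angle between each of dowel_box_mid, camlock_pot_mid's own z axis and vertical below 0.06 rad and horizontal distance between camlock_pot_mid and camlock_bay below 0.03 m and z of camlock_pot_mid in the frame of camlock_bay between 0.031 and 0.039 m and linear speed of each of dowel_box, camlock_pot below 0.02 m/s); the robot touches nothing.
It fails at once if a bystander on the mat is moved more than 25 mm (distance of any of wrench, hex_keys, glass_cup from where it was at the start of the episode above 0.025 m).
It fails at once if the cup hinge is moved more than 40 mm off its place on the disc (distance between cup_hinge and hinge_spot above 0.04 m).
It fails at once if the dowel box or the cam-lock pot is tipped more than about 30 degrees (angle between any of dowel_box_mid, camlock_pot_mid's own z axis and vertical above 0.5 rad).
It fails at once if the dowel box or the cam-lock pot is dropped (falls faster than 0.6 m/s out of the fingers) ((linear speed of dowel_box above 0.6 m/s and contact force between the fingers and dowel_box below 0.1 N) or (linear speed of camlock_pot above 0.6 m/s and contact force between the fingers and camlock_pot below 0.1 N)).
It also fails if it takes over 70 s, if anything falls off the work surface, if the arm or the gripper's body presses on something with over 40 N, if the wrist force passes 120 N, or if a joint passes its speed limit or range.

ROBOT

A 6-joint arm with a two-finger parallel gripper is mounted at the origin on the work surface. World frame = base frame: x ahead of the robot, y to its left, z up, the work surface at z = 0. Lengths are in m, angles in rad, forces in N, time in s.
With the tool pointing down it reaches from about 0.4 to 0.825 m from the base axis. Payload 7 kg.
Tool frame: the origin (TCP) lies midway between the tips of the shut fingers; the grasp point (between the pads) lies 19 mm behind it; z points along the fingers, y is the direction in which the jaws open and shut (so a half turn about z gives the same grasp; the last joint's range is limited). The gripper opens to 88 mm and grips with 3 to 60 N. Pads are 19 mm wide; open, the fingers measure 130 mm over their backs; the gripper's body (78 mm by 193 mm) begins 47 mm behind the grasp point.
Start: joints at [1.484, 0.359, 0.012, 0, -1.224, -0.288], TCP at [0.247, 0.628, 0.227] pointing down, gripper open.
Joint ranges: [-3.07, 3.07], [-1.43, 2.12], [-1.02, 1.25], [-3.03, 1.67], [-3.05, -0], [-3.03, 3.03]. Speed limits (rad/s): [2.39, 2.39, 3.01, 3.14, 3.14, 3.14].

INTERFACE

Orientations are given as [roll, pitch, yaw] about the fixed x, y, z axes, in that order (R = Rz(yaw) Ry(pitch) Rx(roll)).
In Python, from station import get_state, grab_frame, camera_info, job_done gives the robot as it stands. The module is installed in compiled form; this text tells all that it offers.
- The arm moves only by the shell command python3 -m inch 'ROWS' [FORCE]. ROWS is JSON, a list that holds one entry, the list of rows, each a list of 7 numbers: the shift along the tool's x, y, z normalised to -1 to 1, where 1 is 50 cm, then the turn, a rotation vector about the tool's x, y, z normalised to -1 to 1, where 1 is 180 degrees, then the closure, from 0 (fully open) to 1 (shut). A call has 1 to 20 rows; each row shifts and turns the commanded pose from where the row before left it, along the tool's axes as they then stand; what a row does not reach is not made up. A row lasts 1/10 s, in which the tool goes at most 50 mm and 8.59 degrees, less where a joint would pass 70% of its speed; a pose out of reach is approached as far as the arm can. A call with a number of a shift or a turn outside -1 to 1 is refused whole. A call with a gripper value outside its range is refused whole. The fingers move at their own pace and stop on an object; FORCE is the grip in N (left out, the last holds). Time passes only in rows, so rows that do not move let the fingers close. It gives the time, the measured TCP pose, the force and the opening at its end, in the units of the state.
- get_state(): the state, without advancing time (a new reading comes with each control period).
- grab_frame(name): name is "scene" or "side" or "wrist"; returns the picture (400x640x3 uint8, blue, green, red); there is no depth.
- camera_info(name): a dict with "vertical_fov" (degrees; the focal length in pixels is half the picture's height over the tangent of half this angle, whatever the lens; pixels are square), "cx", "cy" (the principal point, pixels), "k1" (the pictures are not rectified: a ray, as slopes to the right and down, at radius r is drawn at 1 + k1 r^2 times it, then the intrinsics apply), "R" (3x3) and "t" (3): a world point X has camera coordinates R X + t. Camera axes: x right, y down, z forward; pixel columns grow to the right and rows downward; lengths in m; the calibration is good to about 2 mm. A picture is of the moment at which its call begins: read the wrist's pose just before it. camera_info takes no time and is no camera call; for the wrist camera it gives the pose at the moment of the call.
- job_done(): hands the job in, once; it reports no verdict.
The state is a dict: "t": time; "q": joint angles; "qd": joint speeds; "joint_efforts": joint torques, N m; "eef_pos": TCP position; "ee_rot": TCP orientation; "force": force on the tool from outside, world axes, zero at the start; "moment": the same for the moment, N m; "width": finger opening in m.
Only numpy, scipy, OpenCV 4.12 (cv2) and the standard library are available. Lean on these libraries where they do the work, as an engineer would, in place of code of your own. Each camera call takes 0.05 s, during which the arm holds its last target.

## Working session

There is one attempt and no reset: what is moved stays moved. The work goes in short steps, Python scripts to look and compute and a shell command to move; the robot and the scene stay as the last step left them, time stands still between calls to the robot, and variables do not carry over. Pictures are saved under pics/ and viewed, and the job is handed in when it is done.

```bash
mkdir -p pics
cat > h.py <<'E'
import numpy as np, cv2
from station import *
def ray(ci,u,v):
    f=200/np.tan(np.radians(ci['vertical_fov'])/2)
    K=np.array([[f,0,ci['cx']],[0,f,ci['cy']],[0,0,1.]])
    p=cv2.undistortPoints(np.array([[[u,v]]],float),K,np.array([ci['k1'],0,0,0,0.]),).ravel()
    # k1 model same as OpenCV radial
    R=np.array(ci['R']);t=np.array(ci['t'])
    return -R.T@t, R.T@np.array([p[0],p[1],1])
def at(ci,u,v,z):
    o,d=ray(ci,u,v); return o+d*(z-o[2])/d[2]
def proj(ci,X):
    f=200/np.tan(np.radians(ci['vertical_fov'])/2)
    c=np.array(ci['R'])@np.array(X,float)+np.array(ci['t']); x,y=c[:2]/c[2]; s=1+ci['k1']*(x*x+y*y)
    return ci['cx']+f*x*s, ci['cy']+f*y*s
E
python3 - <<'E'
from h import *
s=get_state();print({k:np.round(v,3) for k,v in s.items()})
for n in ["scene","side","wrist"]:
    cv2.imwrite(f"pics/{n}0.png",grab_frame(n)); print(n,camera_info(n))
E
```

```text
{'t': np.float64(0.0), 'q': array([ 1.484,  0.359,  0.011, -0.   , -1.224, -0.288]), 'qd': array([-0.002, -0.001, -0.   ,  0.001,  0.001, -0.002]), 'joint_efforts': array([-2.0000e-03, -5.8271e+01,  2.9305e+01,  6.9970e+00,  7.0000e-03,
       -0.0000e+00]), 'eef_pos': array([0.247, 0.628, 0.226]), 'ee_rot': array([ 3.14 , -0.   , -0.375]), 'force': array([ 0.771,  0.484, -0.589]), 'moment': array([-0.046, -0.064, -0.017]), 'width': np.float64(0.087)}
scene {'vertical_fov': 56.60817830445499, 'cx': 317.68749847930314, 'cy': 199.54806912444442, 'k1': -0.030289860360674763, 'R': array([[-0.36653347,  0.93018316, -0.02031012],
       [ 0.53566374,  0.19312621, -0.82205025],
       [-0.76073489, -0.31218833, -0.56905261]]), 't': array([ 0.05516686, -0.21108527,  1.46600071])}
side {'vertical_fov': 52.186853584458866, 'cx': 319.4873270600227, 'cy': 196.57215109839223, 'k1': -0.10840422615730338, 'R': array([[ 0.87787997, -0.47887121, -0.00301978],
       [-0.27707544, -0.50277896, -0.81880554],
       [ 0.39058412,  0.7196497 , -0.57406303]]), 't': array([-0.31511014,  0.26751459,  1.15468271])}
wrist {'vertical_fov': 58.58995125560735, 'cx': 322.5145425613337, 'cy': 196.7586661578323, 'k1': -0.006827612049691371, 'R': array([[-0.36570831, -0.93072838,  0.00145286],
       [-0.88856073,  0.34960319,  0.29704786],
       [-0.2769788 ,  0.10734191, -0.95486149]]), 't': array([ 0.6736653 , -0.03803397,  0.39107777])}
```

View pics/scene0.png

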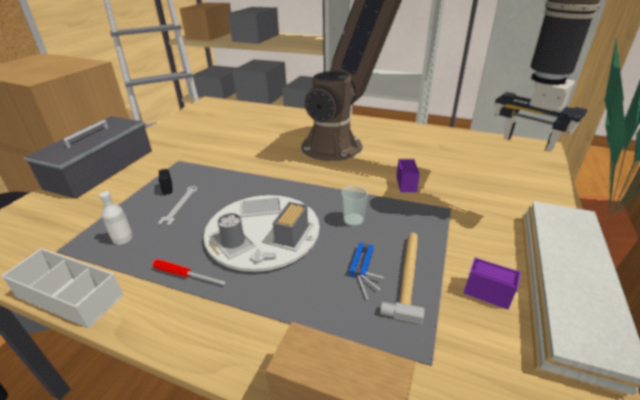

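View pics/side0.png

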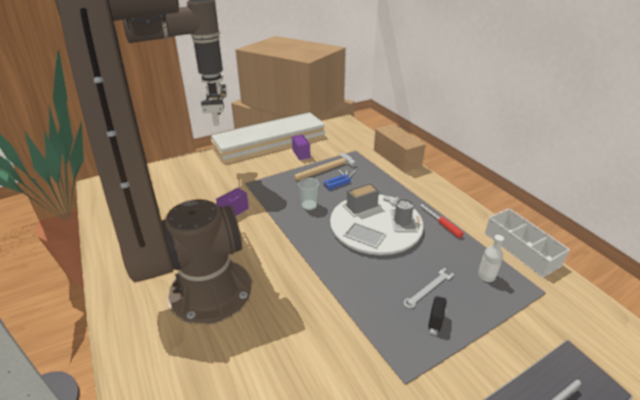

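View pics/wrist0.png

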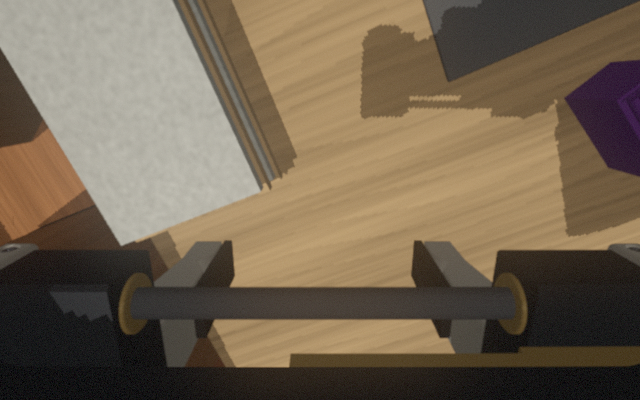

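Run:
```python
from h import *
a=cv2.imread("pics/scene0.png")[180:285,190:390]; cv2.imwrite("pics/sc.png",cv2.resize(a,None,fx=4,fy=4,interpolation=cv2.INTER_CUBIC))
a=cv2.imread("pics/side0.png")[170:265,285:445]; cv2.imwrite("pics/si.png",cv2.resize(a,None,fx=5,fy=5,interpolation=cv2.INTER_CUBIC))
```

```text
(no output)
```

View pics/sc.png

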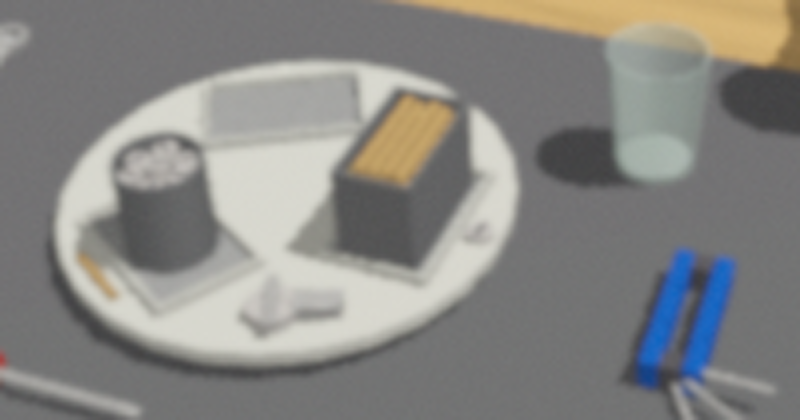

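View pics/si.png

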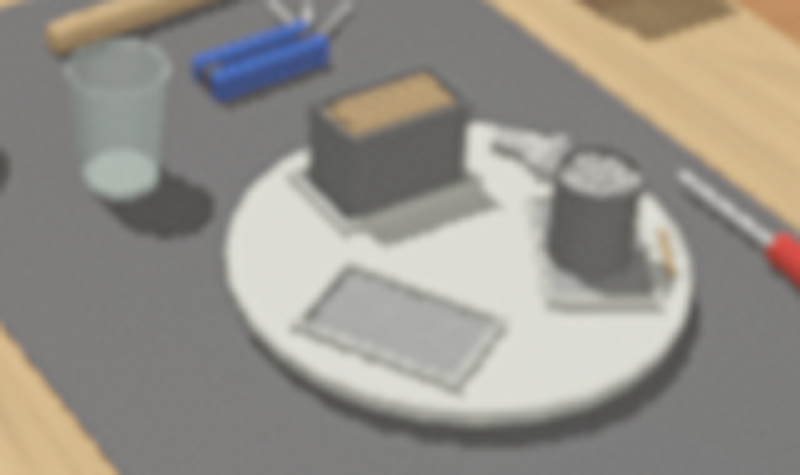

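Run:
```python
from h import *
S=camera_info("scene");D=camera_info("side")
sc=lambda u,v,z:at(S,u/4+190,v/4+180,z)
si=lambda u,v,z:at(D,u/5+285,v/5+170,z)
rim=[sc(55,215,.03),sc(330,60,.03),sc(520,185,.03),sc(110,125,.03),sc(440,80,.03)]+[si(228,250,.03),si(692,275,.03),si(480,418,.03),si(280,355,.03),si(640,365,.03)]
from scipy.optimize import least_squares
for g in (rim[:5],rim[5:],rim):
    r=least_squares(lambda c:[np.hypot(*(p[:2]-c))-.155 for p in g],[.6,0]);print(r.x,r.fun.round(4))
c=r.x
def pr(n,p): p=p[:2]; print(n,p.round(3),"r",np.hypot(*(p-c)).round(3),"ang",np.degrees(np.arctan2(*(p-c)[::-1])).round(1))
pr("empty sc",np.mean([sc(*p,.038) for p in [(207,82),(357,73),(362,130),(212,145)]],0))
pr("empty si",np.mean([si(*p,.038) for p in [(350,265),(505,325),(462,390),(293,328)]],0))
pr("dowel sc",sc(97,275,.035)); pr("cam sc",sc(478,232,.035)); pr("dowel si",si(666,255,.035)); pr("hinge",sc(285,305,.035))
pr("pot sc",sc(158,160,.098));pr("pot si",si(598,172,.098))
pr("box sc",np.mean([sc(*p,.1) for p in [(335,175),(395,90),(470,100),(413,187)]],0))
pr("box si",np.mean([si(*p,.1) for p in [(311,110),(428,70),(467,105),(350,146)]],0))
for p in [(335,175),(395,90),(470,100),(413,187)]: print(sc(*p,.1).round(3))
for p in [(311,110),(428,70),(467,105),(350,146)]: print(si(*p,.1).round(3))
pr("glass",sc(655,160,0))
```

```text
[0.57421906 0.00565   ] [ 0.0013 -0.0023  0.002   0.002   0.0021]
[5.75451064e-01 5.74572041e-04] [-0.0023  0.0017  0.0017  0.0015 -0.0041]
[0.57489458 0.00333686] [-0.001  -0.0023  0.0044 -0.0002  0.0034 -0.0043  0.0038  0.0038  0.0015
 -0.0013]
empty sc [ 0.504 -0.036] r 0.081 ang -151.3
empty si [ 0.498 -0.048] r 0.092 ang -146.0
dowel sc [ 0.701 -0.062] r 0.142 ang -27.4
cam sc [0.58  0.147] r 0.144 ang 87.9
dowel si [ 0.696 -0.071] r 0.142 ang -31.5
hinge [0.684 0.063] r 0.124 ang 28.6
pot sc [ 0.653 -0.036] r 0.088 ang -27.0
pot si [ 0.654 -0.039] r 0.09 ang -28.0
box sc [0.58  0.099] r 0.096 ang 86.8
box si [0.575 0.087] r 0.084 ang 90.1
[0.63  0.076 0.1  ]
[0.536 0.072 0.1  ]
[0.53  0.123 0.1  ]
[0.625 0.126 0.1  ]
[0.526 0.11  0.1  ]
[0.624 0.113 0.1  ]
[0.622 0.064 0.1  ]
[0.527 0.062 0.1  ]
glass [0.425 0.22 ] r 0.264 ang 124.6
```

```bash
cat >> h.py <<'E'
def go(x,y,z,yawdeg):
    """print tool-frame shift (units of .5 m) at the present yaw, then turn (units of 180deg)"""
    s=get_state(); p=np.array(s['eef_pos']); yaw=s['ee_rot'][2]
    from scipy.spatial.transform import Rotation as Ro
    R=Ro.from_euler('xyz',s['ee_rot']).as_matrix()
    d=np.array([x,y,z])-p
    t=(yawdeg-np.degrees(yaw)+180)%360-180
    print("t",round(s['t'],2),"pos",p.round(4),"yaw",np.degrees(yaw).round(2),"F",np.round(s['force'],1),"w",round(s['width'],4))
    print("shift",(R.T@d/.5).round(4),"turn z",round(-t/180,4))
E
python3 - <<'E'
from h import *
ci=camera_info("wrist");R=np.array(ci['R']);C=-R.T@np.array(ci['t']);s=get_state()
print(C,C-s['eef_pos'],R[2])
go(.57,.1,.45,-60)
go(.575,0.002,.4,-60)
E
```

```text
[0.32088976 0.59831718 0.38374427] [ 0.07388101 -0.02947539  0.15790554] [-0.2769788   0.10734191 -0.95486149]
t 0.15 pos [0.247  0.6278 0.2258] yaw -21.48 F [0.1 0.4 0.9] w 0.0874
shift [ 0.9877  0.7463 -0.4473] turn z 0.214
t 0.15 pos [0.247  0.6278 0.2258] yaw -21.48 F [0.1 0.4 0.9] w 0.0874
shift [ 1.0687  0.9249 -0.347 ] turn z 0.214
```

```bash
python3 -m inch '[[[0.059,0.0514,-0.016,0,0,0,0],[0.059,0.0514,-0.016,0,0,0,0],[0.059,0.0514,-0.016,0,0,0,0],[0.059,0.0514,-0.016,0,0,0,0],[0.059,0.0514,-0.016,0,0,0,0],[0.059,0.0514,-0.016,0,0,0,0],[0.059,0.0514,-0.016,0,0,0,0],[0.059,0.0514,-0.016,0,0,0,0],[0.059,0.0514,-0.016,0,0,0,0],[0.059,0.0514,-0.016,0,0,0,0],[0.059,0.0514,-0.016,0,0,0,0],[0.059,0.0514,-0.016,0,0,0,0],[0.059,0.0514,-0.016,0,0,0,0],[0.059,0.0514,-0.016,0,0,0,0],[0.059,0.0514,-0.016,0,0,0,0],[0.059,0.0514,-0.016,0,0,0,0],[0.059,0.0514,-0.016,0,0,0,0]]]' 20
python3 - <<'E'
from h import *
go(.555,.037,.36,-60)
E
```

```text
t: 1.85
eef_pos: [0.5542, 0.0364, 0.3628]
ee_rot: [-3.141, 0.0, -0.375]
force: [0.8, 1.4, -0.3]
width: 0.0883
t 1.85 pos [0.5542 0.0364 0.3628] yaw -21.47 F [ 0.8  1.4 -0.3] w 0.0883
shift [ 0.001  -0.0017  0.0056] turn z 0.214
```

```bash
python3 -m inch '[[[0,0,0,0,0,0.043,0],[0,0,0,0,0,0.043,0],[0,0,0,0,0,0.043,0],[0,0,0,0,0,0.043,0],[0,0,0,0,0,0.042,0],[0,0,0,0,0,0,0],[0,0,0,0,0,0,0]]]'
python3 - <<'E'
from h import *
import json
go(.555,.037,.36,-60); print(get_state()['q'])
ci=camera_info("wrist")
json.dump({k:np.array(v).tolist() for k,v in ci.items()},open("w1.json","w"))
cv2.imwrite("pics/w1.png",grab_frame("wrist"))
E
```

```text
t: 2.55
eef_pos: [0.5538, 0.038, 0.3624]
ee_rot: [3.141, 0.0, -1.043]
force: [-0.9, -0.0, -0.0]
width: 0.0878
t 2.55 pos [0.5538 0.038  0.3624] yaw -59.77 F [-0.9 -0.  -0. ] w 0.0878
shift [ 0.0029 -0.0012  0.0048] turn z 0.0013
[ 4.21171865e-01  1.01431003e-01 -2.15414706e-02 -1.23769077e-04
 -1.44815784e+00  1.06376514e-01]
```

View pics/w1.png

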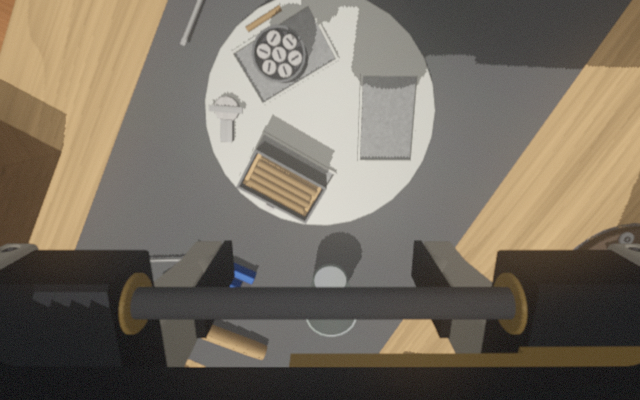

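Run:
```python
from h import *
a=cv2.imread("pics/w1.png")[0:120,195:345]; cv2.imwrite("pics/w1a.png",cv2.resize(a,None,fx=5,fy=5,interpolation=cv2.INTER_CUBIC))
a=cv2.imread("pics/w1.png")[60:230,195:440]; cv2.imwrite("pics/w1b.png",cv2.resize(a,None,fx=3.2,fy=3.2,interpolation=cv2.INTER_CUBIC))
```

```text
(no output)
```

View pics/w1a.png

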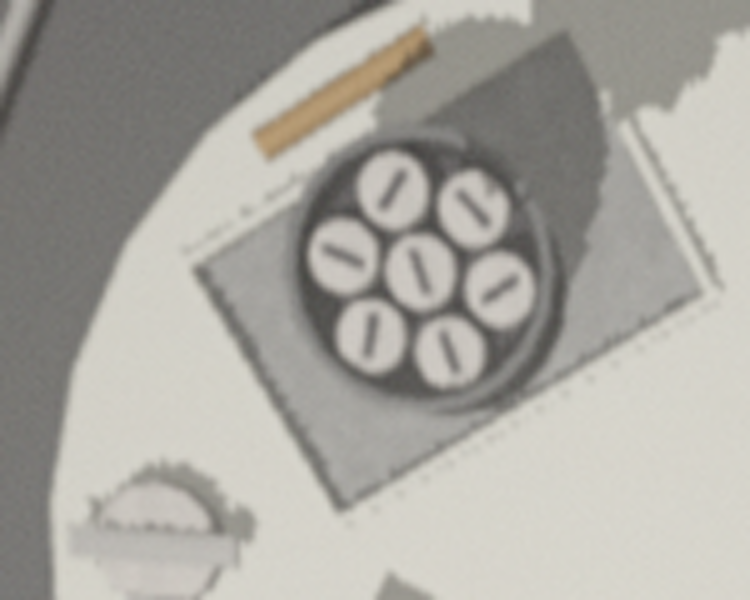

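View pics/w1b.png

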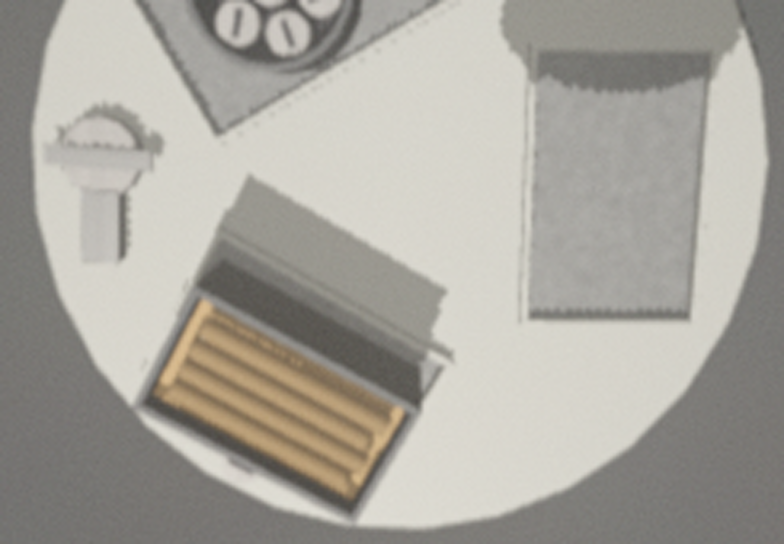

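Run:
```python
from h import *
import json
from scipy.optimize import least_squares
W=json.load(open("w1.json"))
a=lambda u,v,z:at(W,u/5+195-.4,v/5-.4,z)
b=lambda u,v,z:at(W,u/3.2+195-.34,v/3.2+60-.34,z)
rim=[b(*p,.03) for p in [(33,130),(145,412),(355,518),(420,528),(765,160),(690,385),(560,490)]]+[a(*p,.03) for p in [(55,480),(75,365),(130,240),(215,125),(315,42)]]
r=least_squares(lambda c:[np.hypot(*(p[:2]-c))-.155 for p in rim],[.6,0]);print(r.x,r.fun.round(4));c=r.x
r=least_squares(lambda c:[np.hypot(*(p[:2]-c[:2]))-c[2] for p in rim],[.6,0,.155]);print(r.x)
def pr(n,p): p=p[:2]; print(n,p.round(4),"r",np.hypot(*(p-c)).round(4),"ang",np.degrees(np.arctan2(*(p-c)[::-1])).round(1))
pr("dowel",a(343,92,.035)); pr("pot",a(423,267,.1)); pr("locks",a(421,273,.09))
B=[b(*p,.1) for p in [(140,405),(205,290),(415,408),(355,518)]]
pr("box",np.mean(B,0)); print([np.linalg.norm(B[i]-B[i-1]).round(4) for i in range(4)], [np.degrees(np.arctan2(*(B[i]-B[i-1])[[1,0]])).round(1) for i in range(4)])
pr("hinge",b(100,170,.04))
E_=[b(*p,.03) for p in [(535,52),(712,52),(690,316),(529,316)]]
pr("empty",np.mean(E_,0)); print([np.linalg.norm(E_[i]-E_[i-1]).round(4) for i in range(4)],[np.degrees(np.arctan2(*(E_[i]-E_[i-1])[[1,0]])).round(1) for i in range(4)])
d=[a(*p,.03) for p in [(195,268),(340,508),(705,290)]]
pr("dowelbay",(d[0]+d[2])/2);print([np.linalg.norm(d[i+1]-d[i]).round(4) for i in range(2)],[np.degrees(np.arctan2(*(d[i+1]-d[i])[[1,0]])).round(1) for i in range(2)])
pr("dowelend1",a(262,145,.035));pr("dowelend2",a(427,38,.035))
```

```text
[0.5750138  0.00350156] [ 0.0004 -0.0019 -0.0023  0.0012 -0.0032 -0.0005 -0.0002 -0.0001  0.0001
 -0.0008 -0.0011 -0.0016]
[0.57539702 0.00440885 0.15387263]
dowel [ 0.6967 -0.0644] r 0.1393 ang -29.2
pot [ 0.6515 -0.0379] r 0.087 ang -28.4
locks [ 0.6527 -0.0367] r 0.0874 ang -27.4
box [0.5762 0.0949] r 0.0914 ang 89.3
[np.float64(0.0938), np.float64(0.052), np.float64(0.0903), np.float64(0.0509)] [np.float64(0.7), np.float64(-91.3), np.float64(180.0), np.float64(92.6)]
hinge [0.6857 0.0611] r 0.1248 ang 27.5
empty [ 0.4963 -0.0397] r 0.0898 ang -151.2
[np.float64(0.1091), np.float64(0.0722), np.float64(0.1091), np.float64(0.0702)] [np.float64(-59.3), np.float64(-149.7), np.float64(119.7), np.float64(30.3)]
dowelbay [ 0.6538 -0.0399] r 0.0899 ang -28.9
[np.float64(0.0687), np.float64(0.1107)] [np.float64(150.2), np.float64(-120.4)]
dowelend1 [ 0.7086 -0.0436] r 0.1416 ang -19.4
dowelend2 [ 0.6844 -0.0855] r 0.141 ang -39.1
```

```bash
python3 -m inch '[[[0,0,0,0,0,0.043,0],[0,0,0,0,0,0.043,0],[0,0,0,0,0,0.043,0],[0,0,0,0,0,0.043,0],[0,0,0,0,0,0.043,0],[0,0,0,0,0,0.043,0],[0,0,0,0,0,0.043,0],[0,0,0,0,0,0.0337,0],[0,0,0,0,0,0,0]]]'
python3 - <<'E'
from h import *
go(.652,-.0375,.16,-120);print(get_state()['q'])
E
```

```text
t: 3.5
eef_pos: [0.5538, 0.038, 0.3625]
ee_rot: [3.142, -0.0, -2.098]
force: [0.4, 0.2, 0.6]
width: 0.0875
t 3.5 pos [0.5538 0.038  0.3625] yaw -120.19 F [0.4 0.2 0.6] w 0.0875
shift [ 0.0317 -0.2457  0.405 ] turn z -0.001
[ 4.21249824e-01  1.01330704e-01 -2.13986699e-02 -2.79711063e-05
 -1.44814065e+00 -9.48134980e-01]
```

```bash
python3 -m inch '[[[0.0053,-0.041,0.0675,0,0,0,0],[0.0053,-0.041,0.0675,0,0,0,0],[0.0053,-0.041,0.0675,0,0,0,0],[0.0053,-0.041,0.0675,0,0,0,0],[0.0053,-0.041,0.0675,0,0,0,0],[0.0053,-0.041,0.0675,0,0,0,0],[0,0,0,0,0,0,0],[0,0,0,0,0,0,0]]]'
python3 - <<'E'
from h import *
go(.652,-.0375,.062,-120)
cv2.imwrite("pics/w2.png",grab_frame("wrist"));cv2.imwrite("pics/s2.png",grab_frame("side")[150:290,260:460].repeat(3,0).repeat(3,1))
E
```

```text
t: 4.3
eef_pos: [0.6519, -0.0382, 0.159]
ee_rot: [3.14, -0.002, -2.096]
force: [-0.1, -0.3, 0.4]
width: 0.0874
t 4.3 pos [ 0.6519 -0.0382  0.159 ] yaw -120.07 F [-0.1 -0.3  0.4] w 0.0874
shift [-0.0017  0.0002  0.194 ] turn z -0.0004
```

View pics/w2.png

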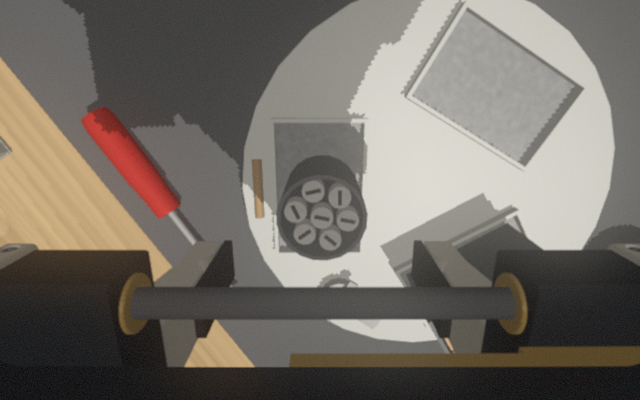

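View pics/s2.png

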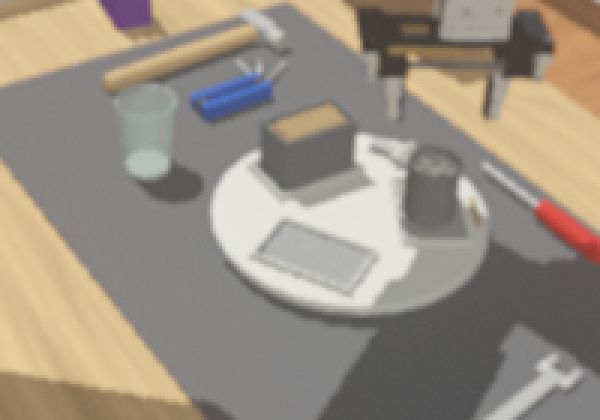

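Run:
```python
from h import *
ci=camera_info("wrist")
print(at(ci,322,218,.1),at(ci,279,218,.1),at(ci,366,218,.1),proj(ci,[.652,-.038,.1]),proj(ci,[.653,-.040,.03]))
```

```text
[ 0.65292846 -0.03585798  0.1       ] [ 0.67737681 -0.04999504  0.1       ] [ 0.62792091 -0.02139404  0.1       ] (np.float64(321.5865658361131), np.float64(214.68083253489192)) (np.float64(319.6714160572218), np.float64(184.56082840445185))
```

```bash
python3 -m inch '[[[0,0,0.05,0,0,0,0],[0,0,0.05,0,0,0,0],[0,0,0.04,0,0,0,0],[0,0,0.03,0,0,0,0],[0,0,0.024,0,0,0,0],[0,0,0,0,0,0,0],[0,0,0,0,0,0,0.15],[0,0,0,0,0,0,0.25],[0,0,0,0,0,0,0.35],[0,0,0,0,0,0,0.5],[0,0,0,0,0,0,0.5],[0,0,0,0,0,0,0.5],[0,0,0,0,0,0,0.5]]]' 20
python3 - <<'E'
from h import *
go(.652,-.0375,.062,-120)
cv2.imwrite("pics/s3.png",grab_frame("side")[150:290,260:460].repeat(3,0).repeat(3,1))
E
```

```text
t: 5.7
eef_pos: [0.6526, -0.0378, 0.0637]
ee_rot: [-3.141, 0.001, -2.098]
force: [0.3, 0.0, 5.4]
width: 0.0601
t 5.7 pos [ 0.6526 -0.0378  0.0637] yaw -120.23 F [0.3 0.  5.4] w 0.0601
shift [0.0002 0.0014 0.0034] turn z -0.0013
```

View pics/s3.png

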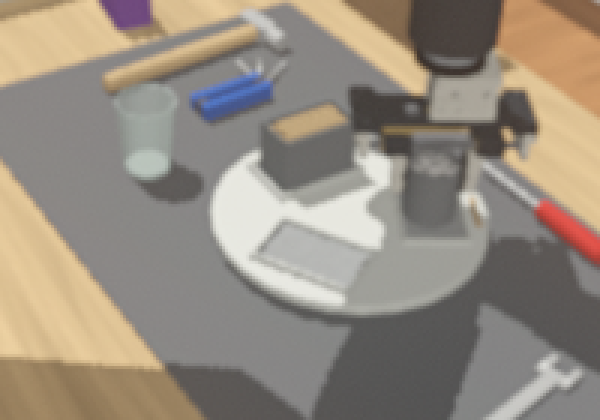

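```bash
python3 -m inch '[[[0,0,-0.01,0,0,0,0.5],[0,0,-0.02,0,0,0,0.5],[0,0,-0.03,0,0,0,0.5],[0,0,-0.04,0,0,0,0.5],[0,0,-0.04,0,0,0,0.5],[0,0,-0.03,0,0,0,0.5],[0,0,0,0,0,0,0.5],[0,0,0,0,0,0,0.5]]]'
python3 - <<'E'
from h import *
go(.4971,-.040,.15,-60)
cv2.imwrite("pics/s4.png",grab_frame("side")[150:290,260:460].repeat(3,0).repeat(3,1))
E
```

```text
t: 6.55
eef_pos: [0.6519, -0.0376, 0.1484]
ee_rot: [-3.141, 0.001, -2.099]
force: [-0.9, 0.3, -5.4]
width: 0.0603
t 6.55 pos [ 0.6519 -0.0376  0.1484] yaw -120.26 F [-0.9  0.3 -5.4] w 0.0603
shift [ 0.1601  0.265  -0.0034] turn z -0.3348
```

View pics/s4.png

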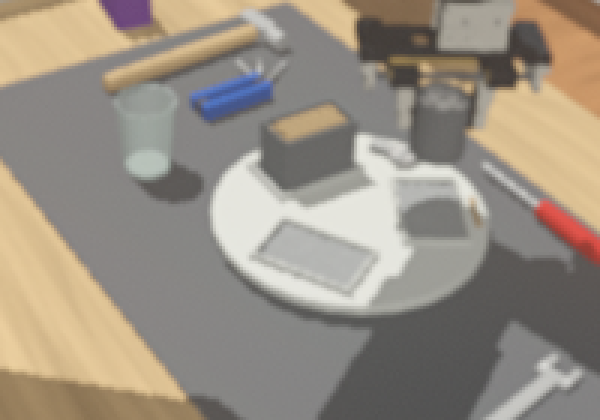

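```bash
python3 -m inch '[[[0.0267,0.0442,0,0,0,0,0.5],[0.0267,0.0442,0,0,0,0,0.5],[0.0267,0.0442,0,0,0,0,0.5],[0.0267,0.0442,0,0,0,0,0.5],[0.0267,0.0442,0,0,0,0,0.5],[0.0267,0.0442,0,0,0,0,0.5],[0,0,0,0,0,-0.042,0.5],[0,0,0,0,0,-0.042,0.5],[0,0,0,0,0,-0.042,0.5],[0,0,0,0,0,-0.042,0.5],[0,0,0,0,0,-0.042,0.5],[0,0,0,0,0,-0.042,0.5],[0,0,0,0,0,-0.042,0.5],[0,0,0,0,0,-0.041,0.5],[0,0,0,0,0,0,0.5],[0,0,0,0,0,0,0.5]]]'
python3 - <<'E'
from h import *
go(.4971,-.040,.066,-60)
ci=camera_info("wrist"); print([np.round(proj(ci,p),1) for p in ([.4971,-.04,.03],[.575,.005,.03])])
cv2.imwrite("pics/w5.png",grab_frame("wrist"))
E
```

```text
t: 8.2
eef_pos: [0.4968, -0.0403, 0.1475]
ee_rot: [3.14, 0.0, -1.05]
force: [0.3, 0.2, -3.8]
width: 0.0604
t 8.2 pos [ 0.4968 -0.0403  0.1475] yaw -60.16 F [ 0.3  0.2 -3.8] w 0.0604
shift [-0.     -0.001   0.1629] turn z -0.0009
[array([320.3, 190.2]), array([208.5, 190.6])]
```

View pics/w5.png

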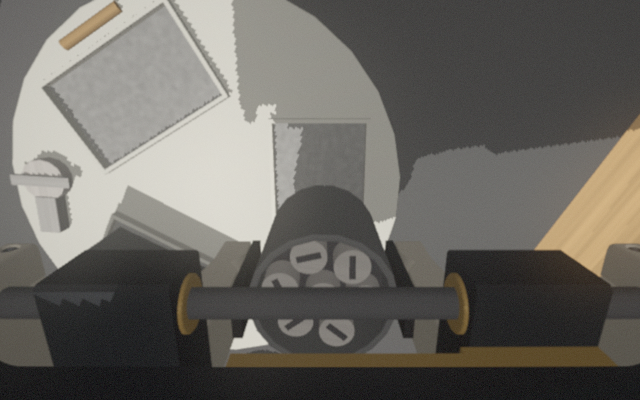

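```bash
python3 -m inch '[[[0,0,0.03,0,0,0,0.5],[0,0,0.04,0,0,0,0.5],[0,0,0.04,0,0,0,0.5],[0,0,0.02,0,0,0,0.5],[0,0,0.014,0,0,0,0.5],[0,0,0.01,0,0,0,0.5],[0,0,0.006,0,0,0,0.5],[0,0,0.003,0,0,0,0.5],[0,0,0,0,0,0,0.5],[0,0,0,0,0,0,0.5]]]'
python3 - <<'E'
from h import *
go(.4971,-.040,.0637,-60)
cv2.imwrite("pics/s6.png",grab_frame("side")[150:290,260:460].repeat(3,0).repeat(3,1))
E
```

```text
t: 9.25
eef_pos: [0.4975, -0.0401, 0.067]
ee_rot: [-3.141, -0.0, -1.046]
force: [-0.1, -0.3, -4.1]
width: 0.0602
t 9.25 pos [ 0.4975 -0.0401  0.067 ] yaw -59.94 F [-0.1 -0.3 -4.1] w 0.0602
shift [-0.0005  0.0006  0.0065] turn z 0.0003
```

View pics/s6.png

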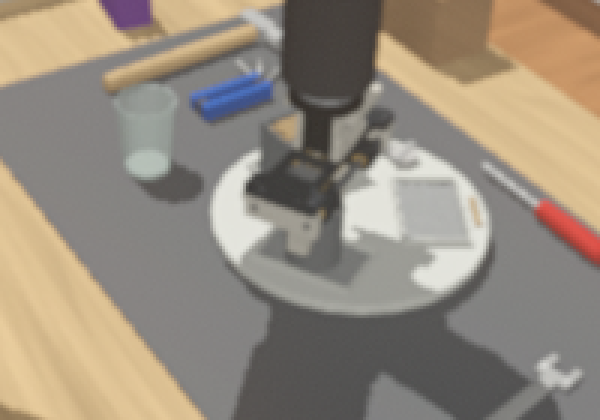

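Still hanging free inside the fence; lower the last few mm.

```bash
python3 -m inch '[[[0,0,0.002,0,0,0,0.5],[0,0,0.002,0,0,0,0.5],[0,0,0.0015,0,0,0,0.5],[0,0,0.001,0,0,0,0.5],[0,0,0,0,0,0,0.5]]]'
```

```text
t: 9.8
eef_pos: [0.4972, -0.0402, 0.0637]
ee_rot: [-3.142, -0.0, -1.046]
force: [-2.4, 0.3, 3.9]
width: 0.0603
```

```bash
python3 -m inch '[[[0,0,0,0,0,0,0.3],[0,0,0,0,0,0,0.25],[0,0,0,0,0,0,0.15],[0,0,0,0,0,0,0],[0,0,0,0,0,0,0],[0,0,-0.02,0,0,0,0],[0,0,-0.04,0,0,0,0],[0,0,-0.06,0,0,0,0],[0,0,-0.06,0,0,0,0],[0,0,-0.06,0,0,0,0],[0,0,0,0,0,0,0]]]'
python3 - <<'E'
from h import *
go(.576,.095,.18,0)
cv2.imwrite("pics/s7.png",grab_frame("side")[150:290,260:460].repeat(3,0).repeat(3,1));cv2.imwrite("pics/w7.png",grab_frame("wrist"))
E
```

```text
t: 10.9
eef_pos: [0.4998, -0.0399, 0.1884]
ee_rot: [-3.134, -0.003, -1.045]
force: [0.3, 0.6, -1.0]
width: 0.0878
t 10.9 pos [ 0.4998 -0.0399  0.1884] yaw -59.9 F [ 0.3  0.6 -1. ] w 0.0878
shift [-0.1569 -0.267   0.0183] turn z -0.3328
```

View pics/s7.png

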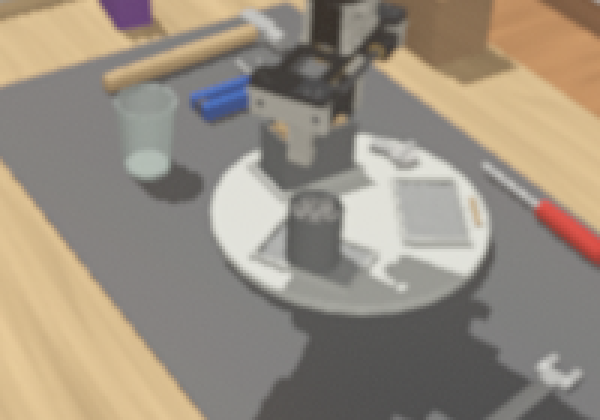

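View pics/w7.png

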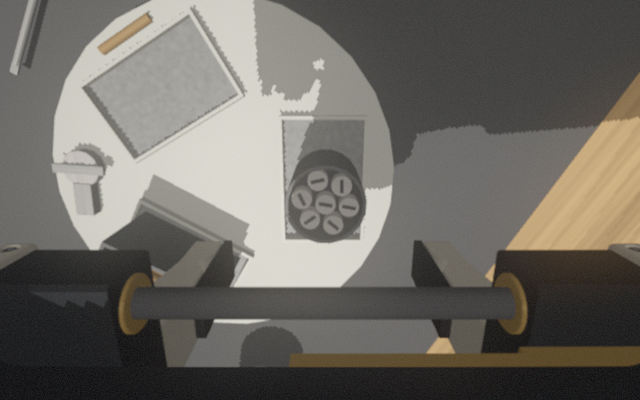

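```bash
python3 -m inch '[[[-0.0224,-0.0381,0,0,0,0,0],[-0.0224,-0.0381,0,0,0,0,0],[-0.0224,-0.0381,0,0,0,0,0],[-0.0224,-0.0381,0,0,0,0,0],[-0.0224,-0.0381,0,0,0,0,0],[-0.0224,-0.0381,0,0,0,0,0],[-0.0224,-0.0381,0,0,0,0,0],[0,0,0,0,0,-0.0416,0],[0,0,0,0,0,-0.0416,0],[0,0,0,0,0,-0.0416,0],[0,0,0,0,0,-0.0416,0],[0,0,0,0,0,-0.0416,0],[0,0,0,0,0,-0.0416,0],[0,0,0,0,0,-0.0416,0],[0,0,0,0,0,-0.0416,0],[0,0,0,0,0,0,0],[0,0,0,0,0,0,0]]]'
python3 - <<'E'
from h import *
go(.576,.095,.063,0)
ci=camera_info("wrist"); print([np.round(proj(ci,p),1) for p in ([.527,.068,.1],[.625,.068,.1],[.527,.122,.1],[.625,.122,.1])])
cv2.imwrite("pics/w8.png",grab_frame("wrist"))
E
```

```text
t: 12.7
eef_pos: [0.5737, 0.0951, 0.1832]
ee_rot: [3.142, 0.0, -0.004]
force: [-0.3, 0.6, -0.5]
width: 0.0875
t 12.7 pos [0.5737 0.0951 0.1832] yaw -0.24 F [-0.3  0.6 -0.5] w 0.0875
shift [4.700e-03 1.000e-04 2.404e-01] turn z -0.0014
[array([358.5, 261.5]), array([362.3, 129.6]), array([286.6, 261.7]), array([281.6, 129.9])]
```

View pics/w8.png

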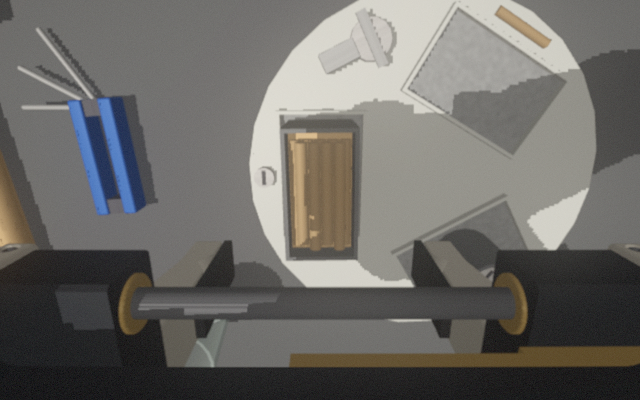

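```bash
python3 -m inch '[[[0.0047,0,0.04,0,0,0,0],[0,0,0.05,0,0,0,0],[0,0,0.05,0,0,0,0],[0,0,0.05,0,0,0,0],[0,0,0.03,0,0,0,0],[0,0,0.02,0,0,0,0],[0,0,0,0,0,0,0],[0,0,0,0,0,0,0.15],[0,0,0,0,0,0,0.25],[0,0,0,0,0,0,0.35],[0,0,0,0,0,0,0.42],[0,0,0,0,0,0,0.6],[0,0,0,0,0,0,0.6],[0,0,0,0,0,0,0.6]]]' 20
python3 - <<'E'
from h import *
go(.576,.095,.063,0)
cv2.imwrite("pics/s9.png",grab_frame("side")[150:290,260:460].repeat(3,0).repeat(3,1))
E
```

```text
t: 14.15
eef_pos: [0.5762, 0.0949, 0.0639]
ee_rot: [-3.141, -0.001, -0.0]
force: [-0.9, 1.4, 5.4]
width: 0.0541
t 14.15 pos [0.5762 0.0949 0.0639] yaw -0.02 F [-0.9  1.4  5.4] w 0.0541
shift [-0.0004 -0.0002  0.0018] turn z -0.0001
```

View pics/s9.png

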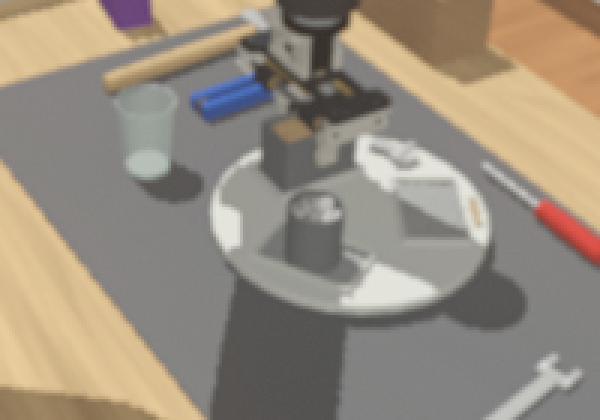

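```bash
python3 -m inch '[[[0,0,-0.01,0,0,0,0.6],[0,0,-0.02,0,0,0,0.6],[0,0,-0.03,0,0,0,0.6],[0,0,-0.04,0,0,0,0.6],[0,0,-0.04,0,0,0,0.6],[0,0,-0.04,0,0,0,0.6],[0,0,-0.02,0,0,0,0.6],[0,0,0,0,0,0,0.6],[0,0,0,0,0,0,0.6]]]'
python3 - <<'E'
from h import *
go(.653,-.040,.16,-120)
cv2.imwrite("pics/s10.png",grab_frame("side")[150:290,260:460].repeat(3,0).repeat(3,1))
E
```

```text
t: 15.1
eef_pos: [0.5751, 0.0943, 0.1626]
ee_rot: [3.142, 0.001, -0.001]
force: [-0.3, -0.0, -2.8]
width: 0.0535
t 15.1 pos [0.5751 0.0943 0.1626] yaw -0.06 F [-0.3 -0.  -2.8] w 0.0535
shift [0.156  0.2685 0.0051] turn z 0.6664
```

View pics/s10.png

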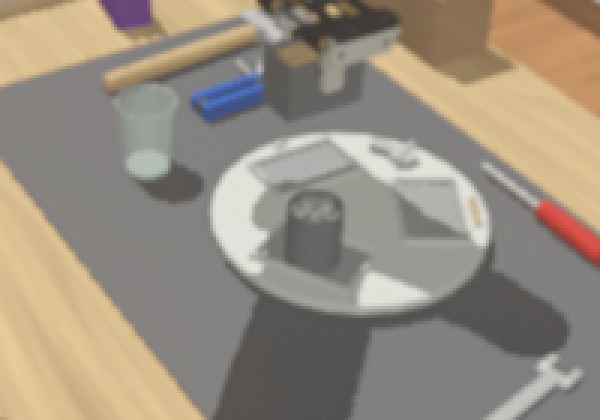

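```bash
python3 -m inch '[[[0.0195,0.0336,0,0,0,0,0.6],[0.0195,0.0336,0,0,0,0,0.6],[0.0195,0.0336,0,0,0,0,0.6],[0.0195,0.0336,0,0,0,0,0.6],[0.0195,0.0336,0,0,0,0,0.6],[0.0195,0.0336,0,0,0,0,0.6],[0.0195,0.0336,0,0,0,0,0.6],[0.0195,0.0336,0,0,0,0,0.6],[0,0,0,0,0,0.04,0.6],[0,0,0,0,0,0.04,0.6],[0,0,0,0,0,0.04,0.6],[0,0,0,0,0,0.04,0.6],[0,0,0,0,0,0.04,0.6],[0,0,0,0,0,0.04,0.6],[0,0,0,0,0,0.04,0.6]]]'
python3 -m inch '[[[0,0,0,0,0,0.04,0.6],[0,0,0,0,0,0.04,0.6],[0,0,0,0,0,0.04,0.6],[0,0,0,0,0,0.04,0.6],[0,0,0,0,0,0.04,0.6],[0,0,0,0,0,0.04,0.6],[0,0,0,0,0,0.04,0.6],[0,0,0,0,0,0.04,0.6],[0,0,0,0,0,0.04,0.6],[0,0,0,0,0,0.026,0.6],[0,0,0,0,0,0,0.6],[0,0,0,0,0,0,0.6]]]'
python3 - <<'E'
from h import *
go(.653,-.040,.068,-120)
cv2.imwrite("pics/s11.png",grab_frame("side")[150:290,260:460].repeat(3,0).repeat(3,1));
ci=camera_info("wrist"); print([np.round(proj(ci,p),1) for p in ([.653,-.04,.03],[.575,.005,.03])])
cv2.imwrite("pics/w11.png",grab_frame("wrist"))
E
```

```text
t: 16.65
eef_pos: [0.6528, -0.04, 0.1615]
ee_rot: [3.139, 0.001, -0.886]
force: [0.3, 0.4, -3.0]
width: 0.0539
t: 17.85
eef_pos: [0.6531, -0.04, 0.1622]
ee_rot: [3.14, -0.001, -2.09]
force: [-0.9, 0.1, -1.0]
width: 0.0541
t 17.85 pos [ 0.6531 -0.04    0.1622] yaw -119.78 F [-0.9  0.1 -1. ] w 0.0541
shift [-1.000e-04 -0.000e+00  1.884e-01] turn z 0.0012
[array([321.4, 186.7]), array([427.7, 187.1])]
```

View pics/s11.png

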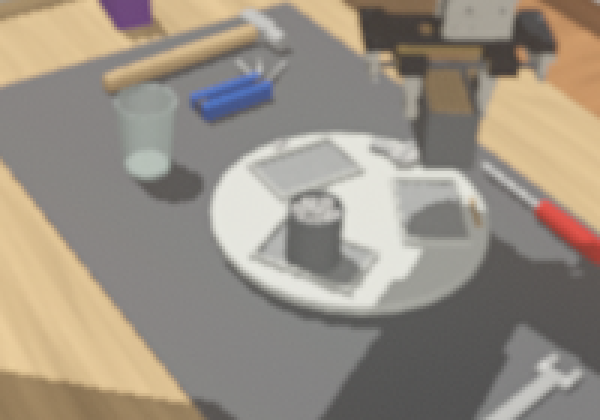

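View pics/w11.png

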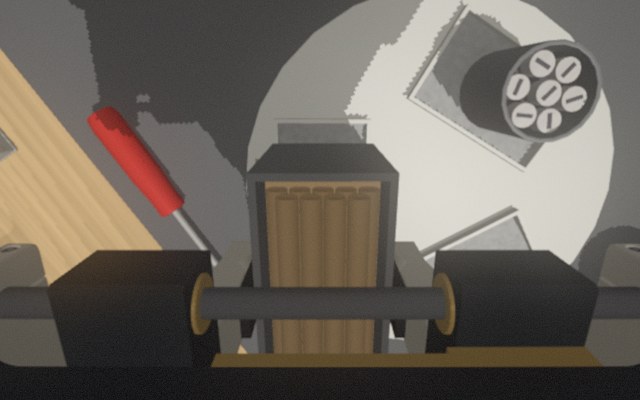

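Run:
```python
from h import *
ci=camera_info("wrist"); s=get_state()
a=cv2.imread("pics/w11.png")[95:265,235:415]; cv2.imwrite("pics/w11c.png",cv2.resize(a,None,fx=3.5,fy=3.5,interpolation=cv2.INTER_CUBIC))
tx=np.array([np.cos(s['ee_rot'][2]),np.sin(s['ee_rot'][2])])
for d in (49,52,55,58):
    p=np.array([.653,-.04])+tx*d/1e3
    print(d,np.round(proj(ci,[*p,.03]),1),np.round(proj(ci,[*p,.038]),1))
for d in (45,49,53): 
    p=s['eef_pos'][:2]+tx*d/1e3
    print(d,np.round(proj(ci,[*p,s['eef_pos'][2]+.0365]),1),np.round(proj(ci,[*p,s['eef_pos'][2]-.0335]),1))
```

```text
49 [321.5 127.9] [321.5 129.1]
52 [321.5 124.1] [321.5 125.2]
55 [321.5 120.3] [321.5 121.3]
58 [321.5 116.5] [321.5 117.4]
45 [319.8 192.9] [320.6 156.1]
49 [319.8 182. ] [320.6 148.8]
53 [319.8 170.9] [320.6 141.4]
```

View pics/w11c.png

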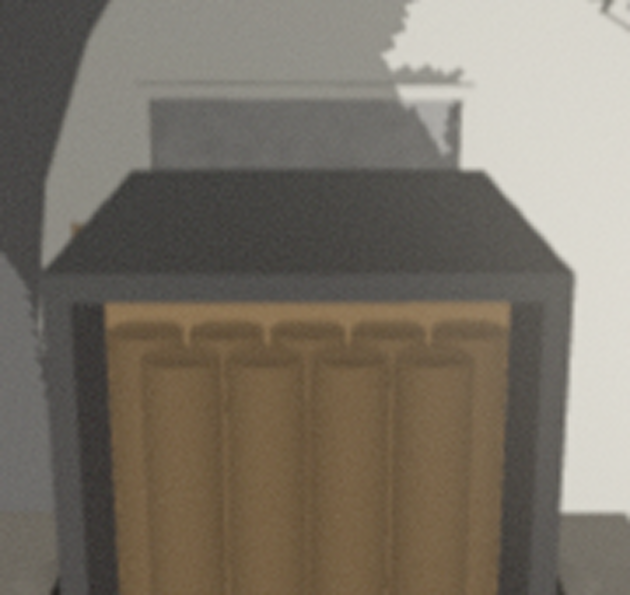

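```bash
python3 -m inch '[[[-0.007,0,0.02,0,0,0,0.6],[0,0,0.04,0,0,0,0.6],[0,0,0.04,0,0,0,0.6],[0,0,0.03,0,0,0,0.6],[0,0,0.02,0,0,0,0.6],[0,0,0.01,0,0,0,0.6],[0,0,0,0,0,0,0.6],[0,0,0,0,0,0,0.6]]]'
python3 - <<'E'
from h import *
go(.653,-.040,.068,-120)
cv2.imwrite("pics/w12.png",grab_frame("wrist"))
E
```

```text
t: 18.75
eef_pos: [0.6559, -0.0369, 0.0839]
ee_rot: [-3.141, 0.0, -2.093]
force: [-0.7, 0.3, -1.7]
width: 0.0539
t 18.75 pos [ 0.6559 -0.0369  0.0839] yaw -119.9 F [-0.7  0.3 -1.7] w 0.0539
shift [0.0083 0.0019 0.0318] turn z 0.0006
```

View pics/w12.png

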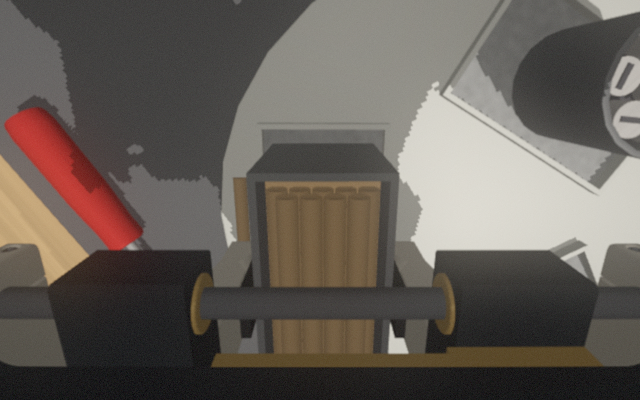

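Run:
```python
from h import *
ci=camera_info("wrist"); s=get_state()
a=cv2.imread("pics/w12.png")[110:200,230:420]; cv2.imwrite("pics/w12c.png",cv2.resize(a,None,fx=4,fy=4,interpolation=cv2.INTER_CUBIC))
```

```text
(no output)
```

View pics/w12c.png

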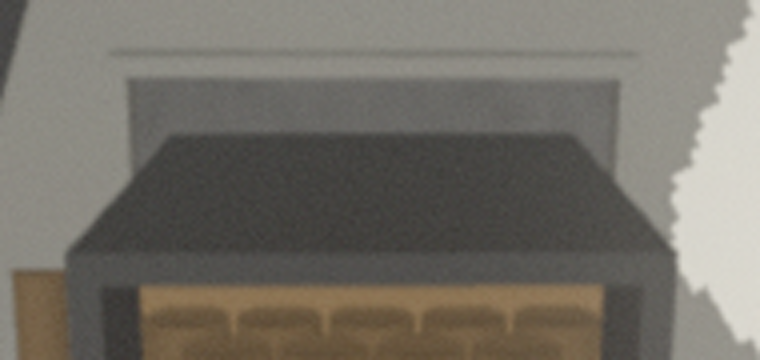

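Run:
```python
from h import *
ci=camera_info("wrist"); s=get_state(); y=s['ee_rot'][2]
tx=np.array([np.cos(y),np.sin(y)]);ty=np.array([np.sin(y),-np.cos(y)])
def f(u,v,z):
    p=at(ci,230+u/4-.4,110+v/4-.4,z)[:2]-s['eef_pos'][:2]; return (1e3*np.array([p@tx,p@ty])).round(1)
for n,p in dict(floorL=(129,80,.03),floorR=(619,80,.03),fenceTopout=(374,52,.038),boxL=(170,134,.0502),boxR=(572,134,.0502),topL=(66,252,.1202),topR=(676,252,.1202)).items(): print(n,f(*p))
```

```text
floorL [ 56.8 -34.8]
floorR [56.9 37.3]
fenceTopout [61.7  1.3]
boxL [ 52.  -26.2]
boxR [52.  27.9]
topL [ 52.4 -25.8]
topR [52.4 27.7]
```

```bash
python3 -m inch '[[[-0.001,0,0.01,0,0,0,0.6],[0,0,0.012,0,0,0,0.6],[0,0,0.008,0,0,0,0.6],[0,0,0.004,0,0,0,0.6],[0,0,0.002,0,0,0,0.6],[0,0,0.002,0,0,0,0.6],[0,0,0.001,0,0,0,0.6],[0,0,0,0,0,0,0.6],[0,0,0,0,0,0,0.6]]]'
```

```text
t: 19.7
eef_pos: [0.6557, -0.0365, 0.064]
ee_rot: [-3.141, 0.0, -2.093]
force: [-0.3, 0.1, -1.4]
width: 0.0539
```

```bash
python3 -m inch '[[[0,0,0.001,0,0,0,0.6],[0,0,0.001,0,0,0,0.6],[0,0,0,0,0,0,0.6],[0,0,0,0,0,0,0.6]]]'
```

```text
t: 20.1
eef_pos: [0.6557, -0.0364, 0.0639]
ee_rot: [-3.141, 0.0, -2.093]
force: [-2.7, 1.7, 6.9]
width: 0.0539
```

```bash
python3 -m inch '[[[0,0,0,0,0,0,0.36],[0,0,0,0,0,0,0.3],[0,0,0,0,0,0,0.2],[0,0,0,0,0,0,0],[0,0,0,0,0,0,0],[0,0,-0.02,0,0,0,0],[0,0,-0.04,0,0,0,0],[0,0,-0.06,0,0,0,0],[0,0,-0.07,0,0,0,0],[0,0,-0.07,0,0,0,0],[0,0,0,0,0,0,0],[0,0,0,0,0,0,0]]]'
python3 - <<'E'
from h import *
go(.497,-.039,.19,-60)
cv2.imwrite("pics/s13.png",grab_frame("side")[150:290,260:460].repeat(3,0).repeat(3,1));cv2.imwrite("pics/w13.png",grab_frame("wrist"))
E
```

```text
t: 21.3
eef_pos: [0.6561, -0.0363, 0.1946]
ee_rot: [-3.14, 0.002, -2.093]
force: [0.7, 0.3, -1.0]
width: 0.0875
t 21.3 pos [ 0.6561 -0.0363  0.1946] yaw -119.92 F [ 0.7  0.3 -1. ] w 0.0875
shift [0.1633 0.2732 0.0083] turn z -0.3329
```

View pics/s13.png

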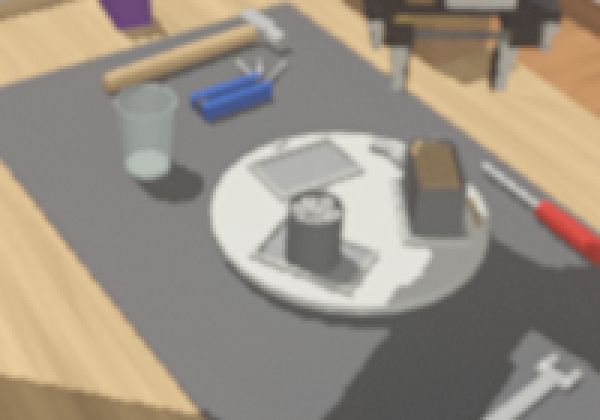

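View pics/w13.png

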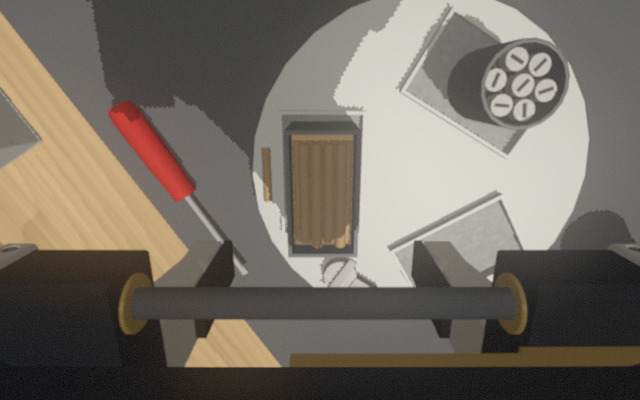

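```bash
python3 -m inch '[[[0.0233,0.039,0,0,0,0,0],[0.0233,0.039,0,0,0,0,0],[0.0233,0.039,0,0,0,0,0],[0.0233,0.039,0,0,0,0,0],[0.0233,0.039,0,0,0,0,0],[0.0233,0.039,0,0,0,0,0],[0.0233,0.039,0,0,0,0,0],[0,0,0,0,0,-0.0416,0],[0,0,0,0,0,-0.0416,0],[0,0,0,0,0,-0.0416,0],[0,0,0,0,0,-0.0416,0],[0,0,0,0,0,-0.0416,0],[0,0,0,0,0,-0.0416,0],[0,0,0,0,0,-0.0416,0],[0,0,0,0,0,-0.0416,0],[0,0,0,0,0,0,0],[0,0,0,0,0,0,0]]]'
python3 - <<'E'
from h import *
go(.497,-.040,.063,-60)
ci=camera_info("wrist"); print(np.round(proj(ci,[.497,-.04,.1]),1))
cv2.imwrite("pics/w14.png",grab_frame("wrist"))
E
```

```text
t: 23.1
eef_pos: [0.4962, -0.0392, 0.1921]
ee_rot: [3.14, 0.0, -1.051]
force: [0.0, -0.5, -0.8]
width: 0.0878
t 23.1 pos [ 0.4962 -0.0392  0.1921] yaw -60.24 F [ 0.  -0.5 -0.8] w 0.0878
shift [ 0.0023 -0.001   0.2582] turn z -0.0013
[320.3 198.4]
```

View pics/w14.png

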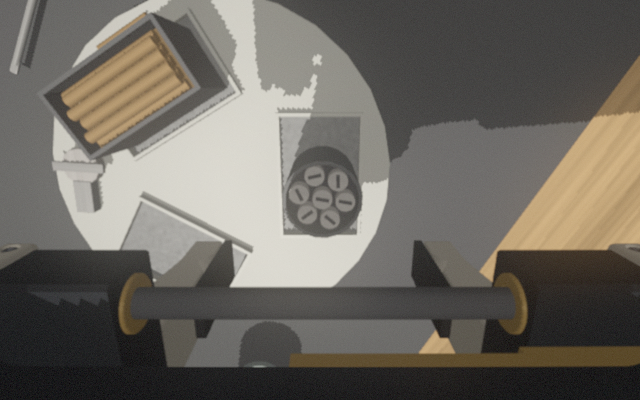

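```bash
python3 -m inch '[[[0.001,0,0.04,0,0,0,0],[0,0,0.06,0,0,0,0],[0,0,0.06,0,0,0,0],[0,0,0.05,0,0,0,0],[0,0,0.03,0,0,0,0],[0,0,0.016,0,0,0,0],[0,0,0,0,0,0,0],[0,0,0,0,0,0,0.15],[0,0,0,0,0,0,0.25],[0,0,0,0,0,0,0.35],[0,0,0,0,0,0,0.5],[0,0,0,0,0,0,0.5],[0,0,0,0,0,0,0.5]]]' 20
python3 -m inch '[[[0,0,-0.01,0,0,0,0.5],[0,0,-0.02,0,0,0,0.5],[0,0,-0.03,0,0,0,0.5],[0,0,-0.04,0,0,0,0.5],[0,0,-0.04,0,0,0,0.5],[0,0,-0.04,0,0,0,0.5],[0,0,0,0,0,0,0.5],[0,0,0,0,0,0,0.5]]]'
python3 - <<'E'
from h import *
go(.575,.095,.16,0)
cv2.imwrite("pics/s15.png",grab_frame("side")[150:290,260:460].repeat(3,0).repeat(3,1));cv2.imwrite("pics/w15.png",grab_frame("wrist"))
E
```

```text
t: 24.45
eef_pos: [0.497, -0.0395, 0.0654]
ee_rot: [-3.141, -0.0, -1.047]
force: [-2.4, -0.5, 6.8]
width: 0.06
t: 25.25
eef_pos: [0.4966, -0.0394, 0.1548]
ee_rot: [-3.141, 0.0, -1.048]
force: [0.5, -0.1, -4.7]
width: 0.0601
t 25.25 pos [ 0.4966 -0.0394  0.1548] yaw -60.03 F [ 0.5 -0.1 -4.7] w 0.0601
shift [-0.1546 -0.2701 -0.0102] turn z -0.3335
```

View pics/s15.png

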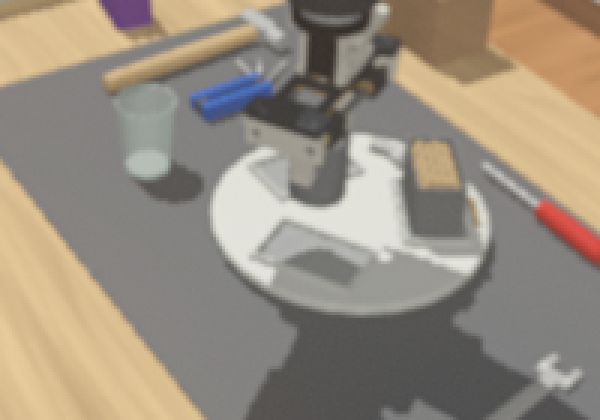

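View pics/w15.png

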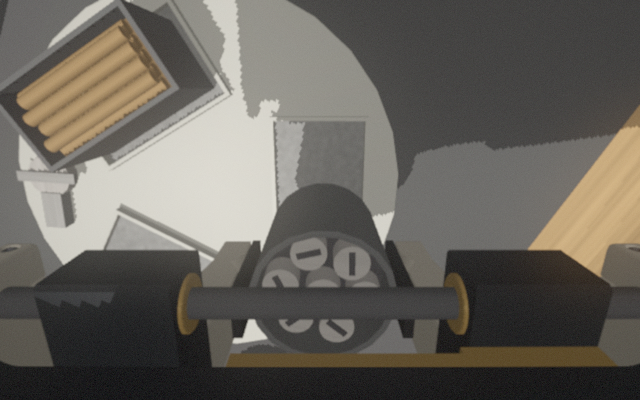

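```bash
python3 -m inch '[[[-0.0221,-0.0386,-0.001,0,0,0,0.5],[-0.0221,-0.0386,-0.001,0,0,0,0.5],[-0.0221,-0.0386,-0.001,0,0,0,0.5],[-0.0221,-0.0386,-0.001,0,0,0,0.5],[-0.0221,-0.0386,-0.001,0,0,0,0.5],[-0.0221,-0.0386,-0.001,0,0,0,0.5],[-0.0221,-0.0386,-0.001,0,0,0,0.5],[0,0,0,0,0,-0.0417,0.5],[0,0,0,0,0,-0.0417,0.5],[0,0,0,0,0,-0.0417,0.5],[0,0,0,0,0,-0.0417,0.5],[0,0,0,0,0,-0.0417,0.5],[0,0,0,0,0,-0.0417,0.5],[0,0,0,0,0,-0.0417,0.5],[0,0,0,0,0,-0.0417,0.5],[0,0,0,0,0,0,0.5],[0,0,0,0,0,0,0.5]]]'
python3 - <<'E'
from h import *
go(.575,.095,.09,0)
ci=camera_info("wrist"); print([np.round(proj(ci,p),1) for p in ([.575,.095,.03],[.63,.06,.03],[.63,.13,.03])])
cv2.imwrite("pics/w16.png",grab_frame("wrist"))
E
```

```text
t: 27.05
eef_pos: [0.5755, 0.0956, 0.1581]
ee_rot: [3.141, 0.0, -0.003]
force: [-0.5, -0.2, -3.8]
width: 0.0604
t 27.05 pos [0.5755 0.0956 0.1581] yaw -0.16 F [-0.5 -0.2 -3.8] w 0.0604
shift [-0.001   0.0012  0.1363] turn z -0.0009
[array([323. , 186.3]), array([367.3, 118.9]), array([278.4, 119.1])]
```

View pics/w16.png

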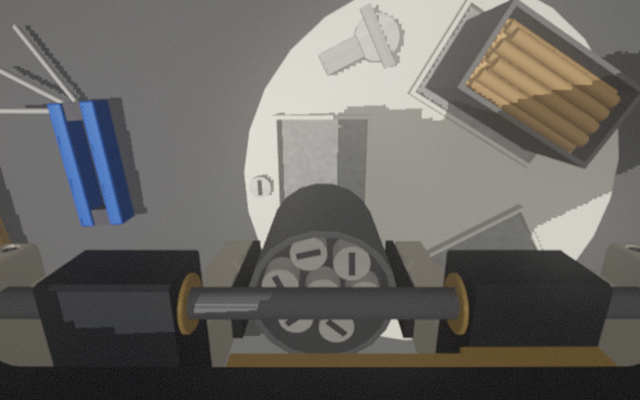

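```bash
python3 -m inch '[[[0,0.001,0.03,0,0,0,0.5],[0,0,0.04,0,0,0,0.5],[0,0,0.04,0,0,0,0.5],[0,0,0.03,0,0,0,0.5],[0,0,0.02,0,0,0,0.5],[0,0,0.01,0,0,0,0.5],[0,0,0,0,0,0,0.5],[0,0,0,0,0,0,0.5]]]'
python3 - <<'E'
from h import *
go(.575,.095,.0655,0)
cv2.imwrite("pics/w17.png",grab_frame("wrist"))
E
```

```text
t: 27.9
eef_pos: [0.5758, 0.0947, 0.074]
ee_rot: [-3.141, -0.001, 0.0]
force: [0.3, -0.5, -3.6]
width: 0.06
t 27.9 pos [0.5758 0.0947 0.074 ] yaw 0.02 F [ 0.3 -0.5 -3.6] w 0.06
shift [-0.0016 -0.0006  0.017 ] turn z 0.0001
```

View pics/w17.png

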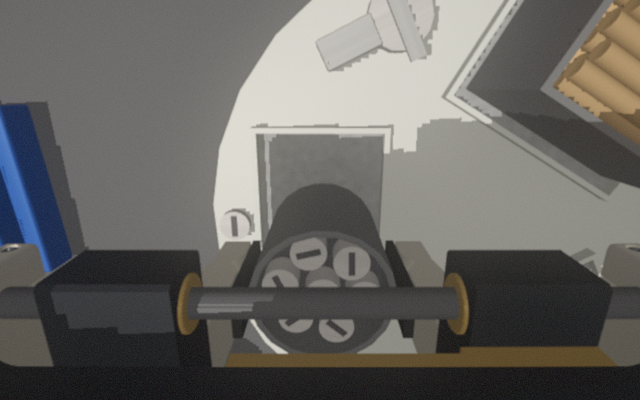

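```bash
python3 -m inch '[[[0,0,0.005,0,0,0,0.5],[0,0,0.004,0,0,0,0.5],[0,0,0.003,0,0,0,0.5],[0,0,0.002,0,0,0,0.5],[0,0,0.0015,0,0,0,0.5],[0,0,0.0015,0,0,0,0.5],[0,0,0,0,0,0,0.5],[0,0,0,0,0,0,0.5]]]'
```

```text
t: 28.75
eef_pos: [0.5753, 0.0945, 0.0654]
ee_rot: [3.142, -0.0, 0.001]
force: [-4.2, -0.8, 4.1]
width: 0.0603
```

```bash
python3 -m inch '[[[0,0,0,0,0,0,0.3],[0,0,0,0,0,0,0.25],[0,0,0,0,0,0,0.15],[0,0,0,0,0,0,0],[0,0,0,0,0,0,0],[0,0,-0.02,0,0,0,0],[0,0,-0.04,0,0,0,0],[0,0,-0.06,0,0,0,0],[0,0,-0.08,0,0,0,0],[0,0,-0.08,0,0,0,0],[0,0,-0.08,0,0,0,0],[0,0,-0.04,0,0,0,0],[0,0,0,0,0,0,0],[0,0,0,0,0,0,0]]]'
python3 - <<'E'
from h import *
go(.575,.095,.0655,0)
for n,c in (("side",np.s_[150:290,260:460]),("scene",np.s_[170:290,180:380])): cv2.imwrite(f"pics/{n}18.png",cv2.resize(grab_frame(n)[c],None,fx=4,fy=4,interpolation=cv2.INTER_CUBIC))
cv2.imwrite("pics/w18.png",grab_frame("wrist"))
ci=camera_info("wrist");print([np.round(proj(ci,p),1) for p in ([.575,.095,.1],[.653,-.04,.1])])
E
```

```text
t: 30.15
eef_pos: [0.5751, 0.0946, 0.2656]
ee_rot: [-3.141, -0.001, 0.001]
force: [-0.1, 0.1, -0.0]
width: 0.0876
t 30.15 pos [0.5751 0.0946 0.2656] yaw 0.03 F [-0.1  0.1 -0. ] w 0.0876
shift [-0.0007 -0.0005  0.4002] turn z 0.0002
[array([321.4, 174.8]), array([477.7,  87.1])]
```

View pics/side18.png

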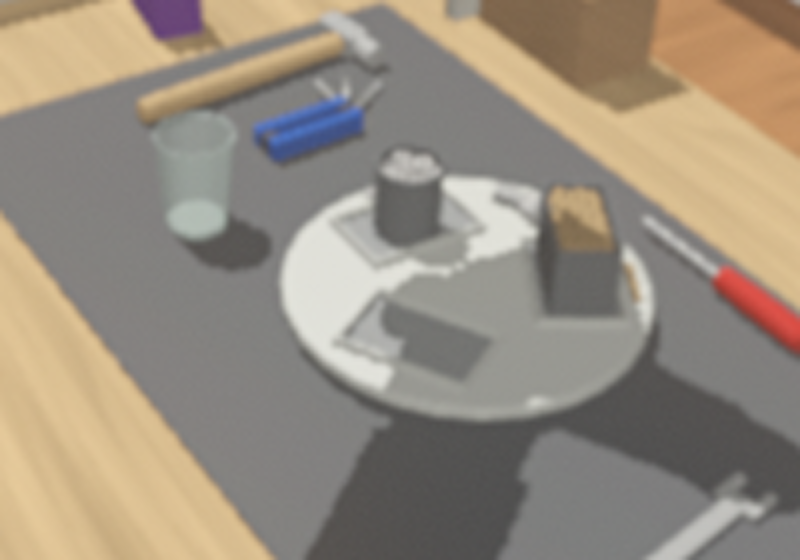

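View pics/scene18.png

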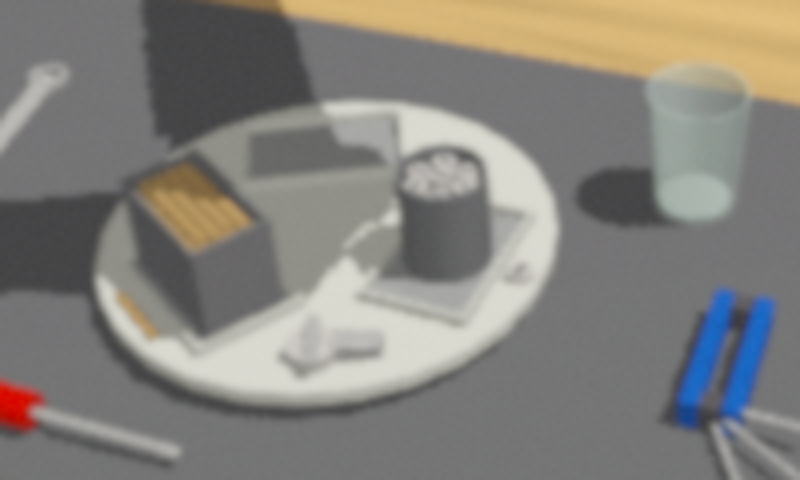

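View pics/w18.png

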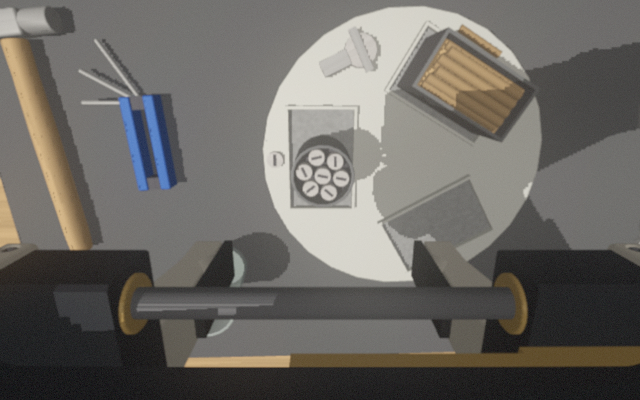

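```bash
python3 -c "
from station import *
print(job_done(), get_state()['t'])"
```

```text
the job is handed in; nothing more can be done
the job is handed in; nothing more can be done
```

The swap is finished and handed in at about 30 s on the robot's clock. The dowel box now stands in the bay with the sample dowel, and the cam-lock pot in the bay with the sample cam lock. I parked the pot in the empty third bay, moved the box across, then moved the pot into its own bay.

**Placement:** the last side, scene and wrist pictures show both standing upright inside their fences. The pot's rim centre was within about 1 px of its bay centre. The box's was about 5 px off, a few mm, well inside the 30 mm allowed.

**Setting down:** each set-down was slow, with only about 4 to 7 N of upward force at contact. The final tilt was judged by eye from the pictures and not measured.

**Everything else:** the hinge, wrench, hex keys and glass cup look unmoved in the pictures. The gripper is open about 165 mm above the pot's rim, with the force reading near zero.

**Disagreement:** the scene and side cameras differed by about 5 mm on the disc's position, so I relied on wrist-camera measurements for grasping and placing.

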